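Clamp the spray mask in its jig

TASK

Clamp the spray mask in its jig for airbrushing: push the steel clamp strap round with the outside of a finger until it lies over the mask against its stop pin, and only then push the black-handled cam lever fully down. Only push with the fingers: do not grasp or lift anything, leave the mask in its nest, do not disturb the paint bottle, the cup or the toy figure, and finish clear of everything.

Things in the scene. Friction and masses are not known exactly. Their poses are not given: they have to be found in the camera images.
- jig: Fixed aluminium jig plate, 150 mm (its x) by 210 mm (its y) by 12 mm thick, standing on the table. Origin at the underside, below the centre of the nest; z up. On it: the nest (low fences, tops 24 mm above the table) with the mask; the strap's pivot post at (0, -75) mm; a steel stop pin, 12 mm diameter, at (18, 70) mm, its top 78 mm above the table. The closed strap lies along +y over the mask, its free end against the pin.
- strap_pivot (a point): The strap's vertical pivot axis, on top of the pivot post, at the strap's mid-height (67 mm above the table).
- strap (a joint): Angle of the clamp strap about its vertical pivot, rad. 0 = along the jig's +y, over the mask and against the stop pin (hard end). Positive = swung out counter-clockwise seen from above, towards the jig's -x side; starts at 1.1 to 1.6. It has friction, stays where left, and needs about 1 to 2 N at its free end.
- strap_end (a point): Centre of the strap's free end, 150 mm from the pivot, at the strap's mid-height. The strap is a straight steel bar 22 mm wide and 14 mm thick (60 to 74 mm above the table, 8 mm above the mask); it carries the cam lever half-way, and is bare between 90 and 150 mm from the pivot.
- cam_pivot (a point): Centre of the cam lever's horizontal hinge pin, on the strap, 75 mm from the strap pivot towards the free end and 87 mm above the table; the hinge axis runs across the strap. The two cheek plates that hold it reach 30 mm across the strap, 26 mm along it and 93 mm above the table.
- lever (a joint): Angle of the cam lever, rad. 0 = fully down (hard end), lying level above the strap and pointing from the cam pivot back towards the strap pivot; positive = its tip raised; starts at 1.0 to 1.35 (standing steeply, leaning to the strap-pivot side). It has friction, stays where left, and needs about 4 N near its tip; its cam drives a rubber foot under the strap down onto the mask.
- lever_tip (a point): Tip of the cam lever, 75 mm from the cam pivot, on the lever's mid-line. The outer 50 mm is a black plastic handle 18 mm wide and 12 mm thick.
- mask: Loose grey clamshell spray mask, a block 104 (x) by 84 (y) by 40 mm lying in the jig's nest with white parts of a toy showing in its top; origin at the centre of its underside (12 mm above the table), so its top is 52 mm above the table. It is to stay in the nest.
- bottle: Loose paint bottle with a nozzle, 48 mm diameter, 120 mm tall, standing by the jig; origin at the centre of its underside. Not to be disturbed.
- cup: Loose white plastic cup, 60 mm diameter, 45 mm tall, standing by the jig; origin at the centre of its underside. Not to be disturbed.
- figure: Loose white toy figure with two ears, 52 mm diameter, 106 mm tall, standing by the jig; origin at the centre of its underside. Not to be disturbed.
There are look-alikes about, which are no part of the job. What is meant by the mask is not blue, turquoise or yellow, and is the smaller of those in its own colour.

How it is judged:
On the way, in this order (a step that is already met when the one before it is completed fails the run):
1. the strap lies over the mask against its stop, the cam lever still up (value of joint strap below 0.07 rad and value of joint lever above 0.6 rad), for 0.1 s.
2. the cam lever is fully down with the strap over the mask (value of joint strap below 0.07 rad and value of joint lever below 0.08 rad), for 0.2 s.
At the end, for the whole second after the job is handed in: The strap is within 0.07 rad of its stop over the mask, the cam lever within 0.08 rad of fully down, so that its foot presses on the mask (over 1 N); the mask lies flat and at rest within 10 mm of where it was; bottle, cup and figure stand upright within 20 mm of where they were (all of step 2 and contact force between strap and mask above 1 N and distance of mask from where it was at the start of the episode below 0.01 m and angle between mask's own z axis and vertical below 0.05 rad and linear speed of mask below 0.01 m/s and distance of each of bottle, cup, figure from where it was at the start of the episode below 0.02 m and angle between each of bottle, cup, figure's own z axis and vertical below 0.15 rad); the robot touches nothing.
It fails at once if the cam lever is pushed down before the strap is over the mask (value of joint lever below 0.5 rad and value of joint strap above 0.15 rad).
It fails at once if the mask is lifted or shifted out of its nest (distance of mask from where it was at the start of the episode above 0.012 m).
It fails at once if the bottle is moved, lifted or knocked over (distance of bottle from where it was at the start of the episode above 0.02 m or angle between bottle's own z axis and vertical above 0.3 rad).
It fails at once if the cup is moved, lifted or knocked over (distance of cup from where it was at the start of the episode above 0.02 m or angle between cup's own z axis and vertical above 0.3 rad).
It fails at once if the figure is moved, lifted or knocked over (distance of figure from where it was at the start of the episode above 0.02 m or angle between figure's own z axis and vertical above 0.3 rad).
It also fails if it takes over 51 s, if anything falls off the work surface, if the arm or the gripper's body presses on something with over 40 N, if the wrist force passes 120 N, or if a joint passes its speed limit or range.

ROBOT

A 7-joint arm with a two-finger parallel gripper is mounted at the origin on the work surface. World frame = base frame: x ahead of the robot, y to its left, z up, the work surface at z = 0. Lengths are in m, angles in rad, forces in N, time in s.
With the tool pointing down it reaches from about 0.35 to 0.9 m from the base axis. Payload 8.1 kg.
Tool frame: the origin (TCP) lies at the centre of the arm's flange, where the gripper is bolted on; the fingertips stand 178 mm ahead of it and the grasp point (between the pads) lies 159 mm ahead of it; z points along the fingers, y is the line along which they close (so a half turn about z gives the same grasp; the last joint's range is limited). The gripper opens to 92 mm and grips with 3 to 60 N. Pads are 19 mm wide; open, the fingers measure 130 mm over their backs; the gripper's body (75 mm by 190 mm) begins 47 mm behind the grasp point.
Start: joints at [-1.245, 0.434, 0.025, 1.573, -0.012, 1.134, -0.075], TCP at [0.26, 0.568, 0.405] pointing down, gripper open.
Joint ranges: [-2.62, 2.62], [-0.44, 2.09], [-1.27, 1.32], [0.08, 2.57], [-1.32, 4.46], [0.12, 2], [-2.74, 2.74]. Speed limits (rad/s): [2.22, 2.22, 3.01, 3.01, 3.14, 3.14, 3.14].

INTERFACE

Orientations are given as a rotation vector (axis times angle).
In Python, from cell import arm gives the robot as it stands. The module is installed in compiled form; this text tells all that it offers.
- The arm moves only by the shell command python3 -m inch 'ROWS' [FORCE]. ROWS is text: rows parted by semicolons, each of 5 numbers parted by spaces: the shift along the tool's x, y, z in m, then the turn about the tool's z in rad, then the finger opening in m, from 0 to 0.0918. In form: x y z roll fingers; .... A call has 1 to 5 rows; each row is the pose to reach, as a shift and turn from the pose commanded when the call began, along the tool's axes at that moment; what a row does not reach only later rows make up. A row lasts 1/10 s, in which the tool goes at most 50 mm and 8.59 degrees, less where a joint would pass 70% of its speed; a pose out of reach is approached as far as the arm can. A call with a gripper value outside its range is refused whole. The fingers move at their own pace and stop on an object; FORCE is the grip in N (left out, the last holds). Time passes only in rows, so rows that repeat a pose let the fingers close. It gives the time, the measured TCP pose, the force, the opening and the grip force at its end, in the units of the state.
- arm.observe(): the state, without advancing time (a new reading comes with each control period).
- arm.get_image(name): name is "scene" or "top" or "wrist"; returns the picture (400x640x3 uint8, red, green, blue); there is no depth.
- arm.get_calibration(name): a dict with "intrinsics" (3x3 intrinsics, pixels), "pose" (4x4, takes a point from camera to world coordinates). Camera axes: x right, y up, looking along -z (the intrinsics and any distortion apply to the point x, -y, -z); pixel columns grow to the right and rows downward; lengths in m; the calibration is good to about 2 mm. A picture is of the moment at which its call begins: read the wrist's pose just before it. get_calibration takes no time and is no camera call; for the wrist camera it gives the pose at the moment of the call.
- arm.sign_off(): hands the job in; it is judged then, once.
Trained networks look in the newest picture that a camera, given by its name, has taken for a name from the list of things; names that differ only in an ending like _2 or _b are one class to them, and where a whole thing is asked for, a point or a joint stands for the part that bears it (a point fixed in the world has none). Each returns a list of dicts, best first, with "conf" (0 to 1); they miss things now and then, are a little off and sometimes report something else, mostly with a low value. They report only what shows in the picture. A call takes as long as a camera call. They do not tell look-alikes from the thing itself.
- arm.look_for(camera, query): "point" ([row, column] in pixels, amid what is visible of it).
- arm.silhouettes(camera, query): "region" (400x640 bool, what is visible of it) and "point" ([row, column] in pixels, amid what is visible of it).
- arm.place_of(camera, query): "point" ([row, column] in pixels: a listed point, or the origin of a listed thing).
The state is a dict: "clock": time; "joints": joint angles; "dq": joint speeds; "joint_efforts": joint torques, N m; "position": TCP position; "ee_rot": TCP orientation; "force": force on the tool from outside, world axes, zero at the start; "ft_torque": the same for the moment, N m; "width": opening from 0.0 (shut) to 1.0 (fully open); "gripper_force": force on a finger pad.
Only numpy, scipy, OpenCV 4.12 (cv2) and the standard library are available. Lean on these libraries where they do the work, as an engineer would, in place of code of your own. Each camera call takes 0.05 s, during which the arm holds its last target. There are 200 camera calls.

## Working session

There is one attempt and no reset: what is moved stays moved. The work goes in short steps, Python scripts to look and compute and a shell command to move; the robot and the scene stay as the last step left them, time stands still between calls to the robot, and variables do not carry over. Pictures are saved under pics/ and viewed, at most 10 in all, crops included, and the job is handed in when it is done.

```bash
mkdir -p pics; cat > h.py <<'E'
import numpy as np,cv2
from cell import arm
from scipy.spatial.transform import Rotation as R
def ray(cam,p,z):
    c=arm.get_calibration(cam);K=np.array(c["intrinsics"]);T=np.array(c["pose"])
    d=np.linalg.inv(K)@[p[1],p[0],1]; d=T[:3,:3]@(d*[1,-1,-1]); o=T[:3,3]
    return o+d*(z-o[2])/d[2]
def px(cam,P):
    c=arm.get_calibration(cam);K=np.array(c["intrinsics"]);T=np.array(c["pose"])
    q=T[:3,:3].T@(np.array(P)-T[:3,3]); u=K@(q*[1,-1,-1]); return (u[:2]/u[2])[::-1]
Z=dict(jig=0,strap_pivot=.067,strap_end=.067,cam_pivot=.087,lever_tip=.15,mask=.012,bottle=0,cup=0,figure=0)
E
python3 - <<'E'
from h import *
for c in("top","scene"):
    im=arm.get_image(c);cv2.imwrite(f"pics/{c}0.png",im[...,::-1])
    print(c,{k:1 for k in arm.get_calibration(c)}, np.array(arm.get_calibration(c)["pose"])[:3,3].round(3))
    for q in Z:
        for d in arm.place_of(c,q)[:4]:
            print(q,round(d["conf"],2),np.round(d["point"]),ray(c,d["point"],Z[q])[:2].round(3))
s=arm.observe();print(s["position"],s["ee_rot"],s["clock"])
E
```

```text
top {'intrinsics': 1, 'pose': 1} [0.504 0.084 1.044]
strap_pivot 0.64 [188. 420.] [ 0.591 -0.145]
strap_end 0.77 [263. 414.] [ 0.441 -0.137]
strap_end 0.18 [134. 355.] [ 0.697 -0.012]
cam_pivot 0.89 [224. 422.] [ 0.518 -0.147]
lever_tip 0.77 [213. 432.] [ 0.538 -0.149]
mask 0.93 [285. 274.] [0.384 0.145]
mask 0.92 [103. 282.] [0.768 0.14 ]
mask 0.81 [314. 391.] [ 0.329 -0.101]
mask 0.77 [193. 377.] [ 0.583 -0.068]
bottle 0.58 [180. 284.] [0.606 0.131]
bottle 0.57 [224. 420.] [ 0.519 -0.163]
cup 0.62 [181. 466.] [ 0.616 -0.26 ]
figure 0.69 [132. 355.] [ 0.713 -0.018]
scene {'intrinsics': 1, 'pose': 1} [1.058 0.095 0.664]
strap_pivot 0.76 [211. 219.] [ 0.602 -0.145]
strap_end 0.74 [222. 261.] [ 0.629 -0.056]
strap_end 0.65 [156. 232.] [ 0.44 -0.15]
strap_end 0.25 [157. 216.] [ 0.446 -0.185]
cam_pivot 0.62 [174. 226.] [ 0.518 -0.143]
lever_tip 0.75 [158. 217.] [ 0.533 -0.144]
lever_tip 0.28 [223. 259.] [ 0.691 -0.038]
mask 0.79 [306. 360.] [0.777 0.14 ]
mask 0.78 [156. 355.] [0.382 0.139]
mask 0.57 [322. 195.] [ 0.812 -0.159]
mask 0.57 [146. 262.] [ 0.344 -0.1  ]
bottle 0.73 [233. 352.] [0.606 0.128]
cup 0.86 [231. 173.] [ 0.607 -0.262]
figure 0.96 [277. 281.] [ 0.714 -0.014]
[0.25989257 0.56840596 0.40474957] [6.68606569e-01 3.06961218e+00 9.85543517e-05] 1.0
```

View pics/top0.png

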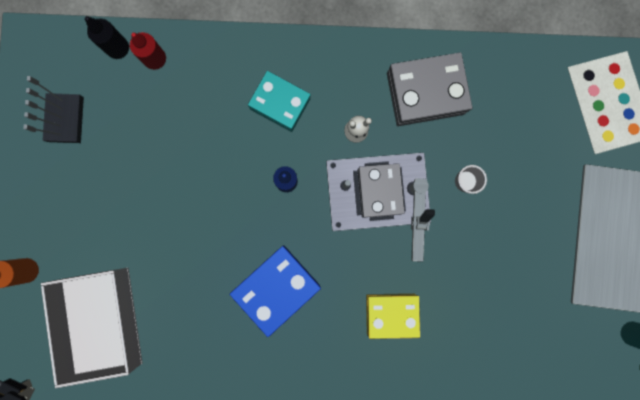

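View pics/scene0.png

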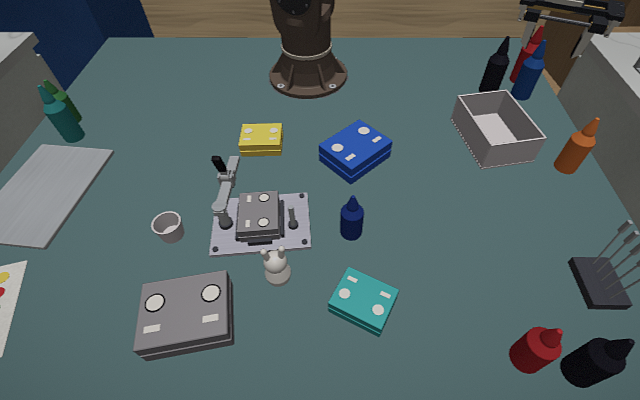

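The scene shows the grey mask on its jig at about px (193,377) in the top view. The strap swings out towards world -x from (188,420) to (262,416), and the lever stands up at (215,428). The bottle, cup and figure are at (180,285), (181,466) and (130,357). The larger grey mask at (90,430) and the coloured ones are look-alikes. I'm moving closer now, with the fingers shut.

```bash
python3 -m inch '-0.03 -0.033 0 0 0; -0.06 -0.066 0 0 0; -0.09 -0.099 0 0 0; -0.12 -0.132 0 0 0; -0.15 -0.165 0 0 0' 
python3 -m inch '-0.03 -0.033 0 0 0; -0.06 -0.066 0 0 0; -0.09 -0.099 0 0 0; -0.12 -0.132 0 0 0; -0.15 -0.165 0 0 0'
python3 -m inch '-0.03 -0.033 0 0 0; -0.06 -0.066 0 0 0; -0.09 -0.099 0 0 0; -0.12 -0.132 0 0 0; -0.15 -0.165 0 0 0'
python3 -m inch '-0.02 -0.02 0 -0.1 0; -0.02 -0.02 0 -0.2 0; -0.02 -0.02 0 -0.3 0; -0.02 -0.02 0 -0.43 0; -0.02 -0.02 0 -0.43 0'
cat >look.py <<'E'
from h import *
import sys
n=sys.argv[1]
s=arm.observe();print(np.round(s["position"],4),np.round(s["ee_rot"],3),s["clock"],np.round(s["force"],2),s["width"])
M=R.from_rotvec(s["ee_rot"]).as_matrix();print("toolx",M[:,0].round(3),"tooly",M[:,1].round(3))
for c in sys.argv[2:]:
    im=arm.get_image(c);cv2.imwrite(f"pics/{c}{n}.png",im[...,::-1])
    for q in ("strap_pivot","strap_end","cam_pivot","lever_tip","mask","jig"):
        for d in arm.place_of(c,q)[:3]:
            if d["conf"]>.3: print(c,q,round(d["conf"],2),np.round(d["point"]),ray(c,d["point"],Z[q])[:2].round(4))
E
python3 look.py 1 wrist
```

```text
clock: 1.5
position: [0.328, 0.3542, 0.4049]
ee_rot: [0.668, 3.069, 0.001]
force: [0.4, -0.5, 0.1]
width: 0.615
gripper_force: 0.0
clock: 2.0
position: [0.3957, 0.1417, 0.4051]
ee_rot: [0.668, 3.069, 0.001]
force: [1.5, -0.1, 0.9]
width: 0.176
gripper_force: 0.0
clock: 2.5
position: [0.4635, -0.0707, 0.4051]
ee_rot: [0.668, 3.069, 0.001]
force: [2.3, 0.6, -0.2]
width: 0.004
gripper_force: 0.0
clock: 3.0
position: [0.4731, -0.0955, 0.4048]
ee_rot: [-0.005, 3.141, 0.0]
force: [1.0, -0.6, -0.3]
width: 0.003
gripper_force: 0.0
[ 0.4731 -0.0955  0.4048] [-0.005  3.141  0.   ] 3.0 [ 0.95 -0.58 -0.26] 0.003417009194766805
toolx [-1.    -0.003 -0.   ] tooly [-0.003  1.     0.   ]
wrist strap_end 0.64 [151. 271.] [ 0.4447 -0.1405]
wrist cam_pivot 0.96 [233. 272.] [ 0.5195 -0.1402]
wrist mask 0.91 [ 22. 313.] [ 0.3276 -0.1013]
wrist mask 0.88 [258. 340.] [ 0.5864 -0.0708]
wrist mask 0.88 [ 76. 542.] [0.3773 0.1336]
```

View pics/wrist1.png

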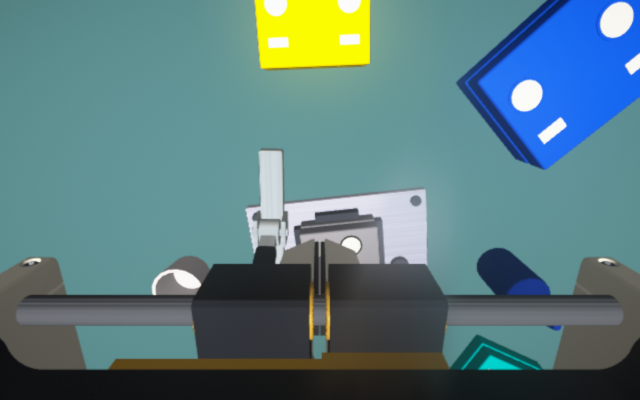

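The wrist view shows the strap running straight along -x, with its free end at px (151,271). The lever stands at (245,268), the jig edge is slightly rotated, and the fingers are shut between x=285 and 355. I'll go to the strap's -y side, descend, and compute the jig yaw meanwhile.

```bash
python3 - <<'E'
from h import *
a=ray("wrist",[206,247],.012);b=ray("wrist",[188,426],.012);print(a,b,np.arctan2(-(b-a)[0],(b-a)[1]),np.linalg.norm(b-a))
E
python3 -m inch '0.008 -0.047 0 0 0; 0.017 -0.095 0 0 0; 0.017 -0.095 0.04 0 0; 0.017 -0.095 0.08 0 0; 0.017 -0.095 0.12 0 0'
python3 -m inch '0 0 0.025 0 0; 0 0 0.045 0 0; 0 0 0.045 0 0'
python3 look.py 2 scene
```

```text
[ 0.51930626 -0.17925977  0.012     ] [0.49756418 0.02620334 0.012     ] 0.10542748406001333 0.2066102869050777
clock: 3.85
position: [0.4562, -0.1907, 0.2838]
ee_rot: [0.001, 3.14, -0.001]
force: [-0.2, 0.8, -0.6]
width: 0.006
gripper_force: 0.0
clock: 4.15
position: [0.4554, -0.19, 0.2376]
ee_rot: [0.001, -3.137, -0.001]
force: [-0.5, -0.8, 1.3]
width: 0.002
gripper_force: 0.0
[ 0.4554 -0.19    0.2376] [ 1.000e-03 -3.137e+00 -1.000e-03] 4.15 [-0.55 -0.82  1.28] 0.0015186095922084413
toolx [-1.    -0.     0.004] tooly [-0.     1.     0.001]
scene strap_pivot 0.79 [208. 220.] [ 0.5947 -0.1445]
scene strap_end 0.87 [151. 233.] [ 0.4249 -0.1506]
scene cam_pivot 0.79 [174. 227.] [ 0.516  -0.1416]
scene lever_tip 0.66 [155. 217.] [ 0.5241 -0.1452]
scene mask 0.97 [145. 261.] [ 0.3422 -0.1041]
scene mask 0.97 [154. 355.] [0.3745 0.1408]
scene mask 0.87 [225. 261.] [ 0.5977 -0.069 ]
```

```bash
python3 -m inch '0 0.006 0 0 0; 0 0.012 0 0 0; 0 0.018 0 0 0'
python3 -m inch '0.002 0.011 0 0.08 0; 0.003 0.022 0 0.16 0; 0.003 0.033 0 0.24 0; 0.0025 0.045 0 0.32 0; 0.001 0.056 0 0.40 0'
python3 look.py 3 scene top
```

```text
clock: 4.8
position: [0.4562, -0.1716, 0.2398]
ee_rot: [-0.002, 3.141, 0.0]
force: [-0.5, 0.6, -0.6]
width: 0.006
gripper_force: 0.0
clock: 5.3
position: [0.4554, -0.1157, 0.24]
ee_rot: [0.627, 3.077, -0.0]
force: [0.6, -1.3, 1.1]
width: 0.007
gripper_force: 0.8
[ 0.4554 -0.1157  0.24  ] [ 0.627  3.077 -0.   ] 5.3 [ 0.57 -1.27  1.06] 0.006585722638043116
toolx [-0.92   0.391 -0.001] tooly [0.391 0.92  0.   ]
scene strap_pivot 0.6 [208. 220.] [ 0.5937 -0.145 ]
scene strap_pivot 0.36 [164. 223.] [ 0.4678 -0.1639]
scene strap_end 0.89 [160. 255.] [ 0.4528 -0.0932]
scene cam_pivot 0.78 [174. 239.] [ 0.5171 -0.1151]
scene lever_tip 0.81 [160. 224.] [ 0.5389 -0.1287]
scene lever_tip 0.36 [174. 239.] [ 0.5753 -0.0927]
scene mask 0.97 [306. 362.] [0.7766 0.1431]
scene mask 0.96 [321. 190.] [ 0.8102 -0.1678]
scene mask 0.85 [225. 261.] [ 0.5963 -0.0676]
top strap_pivot 0.97 [188. 421.] [ 0.5905 -0.1474]
top strap_end 0.56 [254. 388.] [ 0.4578 -0.0838]
top cam_pivot 0.64 [218. 406.] [ 0.5288 -0.115 ]
top lever_tip 0.71 [211. 421.] [ 0.5418 -0.1281]
top mask 0.9 [288. 274.] [0.3768 0.1449]
top mask 0.73 [191. 377.] [ 0.587 -0.067]
top mask 0.73 [100. 279.] [0.7741 0.1461]
```

View pics/scene3.png

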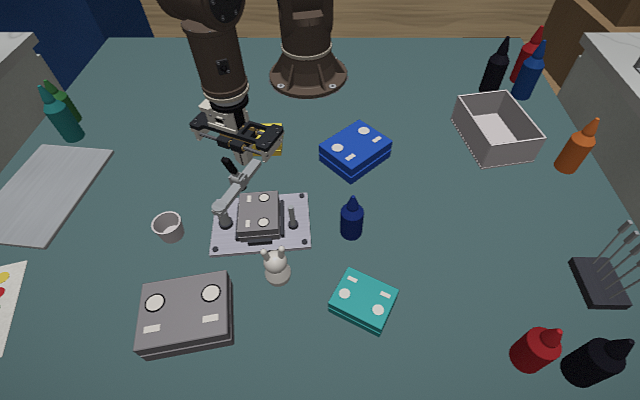

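The strap now runs from (215,210) to about (255,162) and is following the finger. The lever is still up at (228,165). I'm carrying on.

```bash
python3 -m inch '0.002 0.011 0 0.08 0; 0.003 0.022 0 0.16 0; 0.003 0.033 0 0.24 0; 0.0025 0.045 0 0.32 0; 0.001 0.056 0 0.40 0'
python3 -m inch '0.002 0.011 0 0.08 0; 0.003 0.022 0 0.16 0; 0.003 0.033 0 0.24 0; 0.0025 0.045 0 0.32 0; 0.001 0.056 0 0.40 0'
python3 look.py 4 scene top
```

```text
clock: 6.5
position: [0.4763, -0.0643, 0.2399]
ee_rot: [1.227, 2.892, -0.0]
force: [0.3, -1.3, 1.5]
width: 0.003
gripper_force: 0.8
clock: 7.0
position: [0.5157, -0.0245, 0.2398]
ee_rot: [1.776, 2.591, -0.0]
force: [0.3, -1.2, 2.0]
width: 0.007
gripper_force: 1.0
[ 0.5157 -0.0245  0.2398] [ 1.776  2.591 -0.   ] 7.0 [ 0.3  -1.16  1.95] 0.007034544393821264
toolx [-0.36   0.933 -0.   ] tooly [0.933 0.36  0.   ]
scene strap_pivot 0.84 [207. 219.] [ 0.5919 -0.1472]
scene strap_pivot 0.66 [222. 260.] [ 0.6277 -0.0571]
scene strap_pivot 0.5 [185. 290.] [ 0.5278 -0.0076]
scene strap_end 0.88 [187. 290.] [ 0.5344 -0.0064]
scene cam_pivot 0.83 [192. 256.] [ 0.5662 -0.0713]
scene lever_tip 0.67 [171. 239.] [ 0.5677 -0.093 ]
scene mask 0.95 [304. 362.] [0.7735 0.1443]
scene mask 0.89 [222. 259.] [ 0.5884 -0.0735]
scene mask 0.78 [319. 191.] [ 0.8066 -0.1664]
top strap_pivot 0.9 [190. 421.] [ 0.5878 -0.147 ]
top strap_end 0.59 [186. 421.] [ 0.5941 -0.148 ]
top mask 0.93 [ 95. 428.] [ 0.7973 -0.174 ]
top mask 0.66 [287. 275.] [0.3802 0.1425]
top mask 0.59 [104. 281.] [0.7671 0.1422]
```

```bash
python3 -m inch '0.001 0.007 0 0.05 0; 0.002 0.014 0 0.1 0; 0.003 0.021 0 0.15 0; 0.003 0.028 0 0.2 0; 0.003 0.034 0 0.24 0'
python3 -m inch '0 0.002 0 0.01 0; 0 0.004 0 0.02 0; 0 0.004 0 0.02 0'
python3 look.py 5 scene top wrist
```

```text
clock: 8.2
position: [0.5461, -0.0094, 0.2397]
ee_rot: [-2.072, -2.361, 0.0]
force: [-2.1, -1.5, 1.6]
width: 0.003
gripper_force: 0.9
clock: 8.5
position: [0.55, -0.0088, 0.2397]
ee_rot: [-2.093, -2.343, -0.0]
force: [-0.7, 0.7, 0.8]
width: 0.003
gripper_force: 0.4
[ 0.55   -0.0088  0.2397] [-2.093 -2.343 -0.   ] 8.5 [-0.68  0.73  0.78] 0.0026779871409861157
toolx [-0.112  0.994  0.   ] tooly [ 0.994  0.112 -0.   ]
scene strap_pivot 0.8 [207. 220.] [ 0.5921 -0.1461]
scene cam_pivot 0.96 [200. 259.] [ 0.5869 -0.062 ]
scene lever_tip 0.66 [175. 237.] [ 0.5772 -0.0956]
scene mask 0.9 [224. 262.] [ 0.5952 -0.0667]
scene mask 0.88 [154. 357.] [0.373  0.1454]
scene mask 0.65 [146. 263.] [ 0.3463 -0.0988]
scene jig 0.59 [222. 261.] [ 0.5803 -0.0721]
top mask 0.97 [ 94. 427.] [ 0.8003 -0.1714]
top mask 0.89 [285. 273.] [0.3846 0.1464]
top mask 0.76 [103. 280.] [0.769  0.1442]
wrist strap_end 0.74 [242. 376.] [0.5748 0.0053]
```

```bash
python3 -m inch '0 0.002 0 0 0; 0 0.004 0 0 0; 0 0.004 0 0 0'
python3 -m inch '0 0.002 0 0 0; 0 0.004 0 0 0; 0 0.004 0 0 0'
python3 look.py 6 wrist
```

```text
clock: 9.85
position: [0.553, -0.0087, 0.2394]
ee_rot: [-2.092, -2.34, 0.003]
force: [-6.8, 0.6, 5.4]
width: 0.01
gripper_force: 4.1
clock: 10.15
position: [0.5545, -0.0088, 0.2391]
ee_rot: [-2.09, -2.335, 0.008]
force: [-19.4, -1.9, 17.1]
width: 0.007
gripper_force: 12.7
[ 0.5545 -0.0088  0.2391] [-2.09  -2.335  0.008] 10.15 [-19.42  -1.86  17.11] 0.007428021162824575
toolx [-0.11   0.994  0.003] tooly [ 0.994  0.11  -0.009]
wrist strap_end 0.57 [242. 371.] [0.5751 0.0059]
```

View pics/wrist6.png

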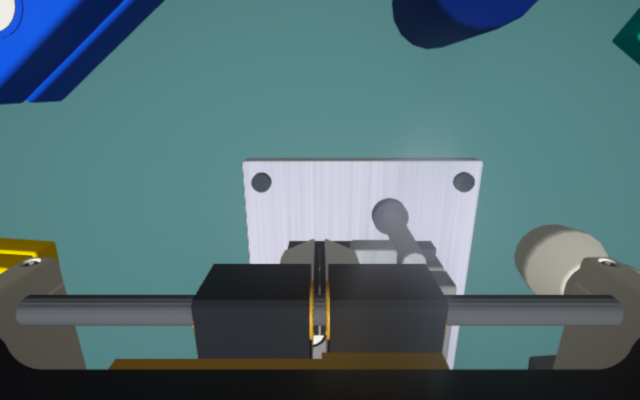

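The strap end at (255,375) lies against the pin at (260,410), and the force rose to 19 N, so it is firmly at the stop. I'm backing off and lifting.

```bash
python3 -m inch '0 -0.008 0 0 0; 0 -0.02 0 0 0; 0 -0.03 0 0 0; 0 -0.03 -0.045 0 0; 0 -0.03 -0.09 0 0'
python3 -m inch '0 0 -0.03 0 0; 0 0 -0.03 0 0; 0 0 -0.03 0 0'
cp h.py h0.py; python3 look.py 7 scene top
```

```text
clock: 11.0
position: [0.527, -0.0115, 0.33]
ee_rot: [-2.093, -2.34, 0.004]
force: [1.0, 1.6, 1.4]
width: 0.007
gripper_force: 0.0
clock: 11.3
position: [0.5279, -0.0112, 0.36]
ee_rot: [2.093, 2.343, 0.003]
force: [0.4, -0.3, 0.2]
width: 0.002
gripper_force: 0.0
[ 0.5279 -0.0112  0.36  ] [2.093 2.343 0.003] 11.3 [ 0.45 -0.27  0.22] 0.0020707989362732005
toolx [-0.112  0.994  0.001] tooly [0.994 0.112 0.001]
scene strap_pivot 0.93 [208. 218.] [ 0.593  -0.1503]
scene strap_end 0.76 [202. 291.] [ 0.5772 -0.0007]
scene cam_pivot 0.59 [199. 255.] [ 0.5864 -0.0699]
scene lever_tip 0.55 [177. 236.] [ 0.5845 -0.0956]
scene mask 0.83 [305. 361.] [0.7739 0.1411]
scene mask 0.82 [222. 263.] [ 0.5893 -0.0644]
scene mask 0.79 [319. 193.] [ 0.8069 -0.163 ]
scene jig 0.57 [226. 262.] [ 0.5897 -0.0701]
top mask 0.98 [ 92. 424.] [ 0.8036 -0.1657]
top mask 0.98 [102. 279.] [0.7704 0.1462]
top mask 0.91 [290. 273.] [0.3746 0.1455]
```

```bash
python3 -c "
import cv2
a=cv2.imread('pics/scene7.png')[130:280,160:360];cv2.imwrite('pics/s7c.png',cv2.resize(a,None,fx=4,fy=4,interpolation=cv2.INTER_CUBIC))"
```

```text
(no output)
```

View pics/s7c.png

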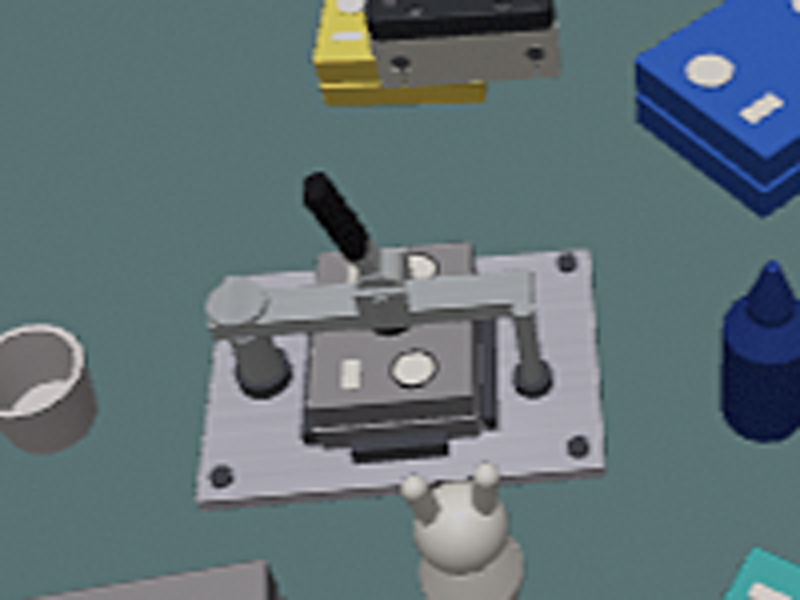

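The strap lies over the mask with its end at the pin (crop px 530,290). The lever is still up (tip at 317,185), and the mask, cup, bottle and figure are in place. Next I'll move to the free-end side of the lever.

```bash
python3 -m inch '0 0.026 0 0 0; 0 0.052 0 0 0; -0.019 0.052 0 0 0; -0.038 0.052 0.017 0 0; -0.038 0.052 0.035 0 0'
python3 -m inch '-0.008 0 0 0 0; -0.016 0 0 0 0; -0.024 0 0 0 0; -0.024 0 0 0 0'
python3 look.py 8 scene
```

```text
clock: 12.5
position: [0.5843, -0.0464, 0.325]
ee_rot: [2.096, 2.337, 0.0]
force: [0.1, -0.3, -0.5]
width: 0.005
gripper_force: 0.0
clock: 12.9
position: [0.587, -0.0687, 0.3258]
ee_rot: [2.094, 2.339, 0.001]
force: [-0.4, 0.6, 0.4]
width: 0.003
gripper_force: 0.0
[ 0.587  -0.0687  0.3258] [2.094e+00 2.339e+00 1.000e-03] 12.9 [-0.38  0.61  0.37] 0.002666361560226427
toolx [-0.11   0.994 -0.001] tooly [0.994 0.11  0.002]
scene strap_pivot 0.95 [209. 221.] [ 0.5968 -0.1433]
scene strap_pivot 0.64 [222. 262.] [ 0.6286 -0.0546]
scene cam_pivot 0.64 [200. 258.] [ 0.5877 -0.0643]
scene mask 0.98 [306. 362.] [0.7758 0.1437]
scene mask 0.84 [145. 263.] [ 0.3418 -0.0992]
scene mask 0.8 [321. 190.] [ 0.8098 -0.1672]
scene jig 0.65 [223. 259.] [ 0.5836 -0.0772]
```

```bash
python3 -c "
import cv2
a=cv2.imread('pics/scene8.png')[90:240,160:360];cv2.imwrite('pics/s8c.png',cv2.resize(a,None,fx=4,fy=4,interpolation=cv2.INTER_CUBIC))"
```

```text
(no output)
```

View pics/s8c.png

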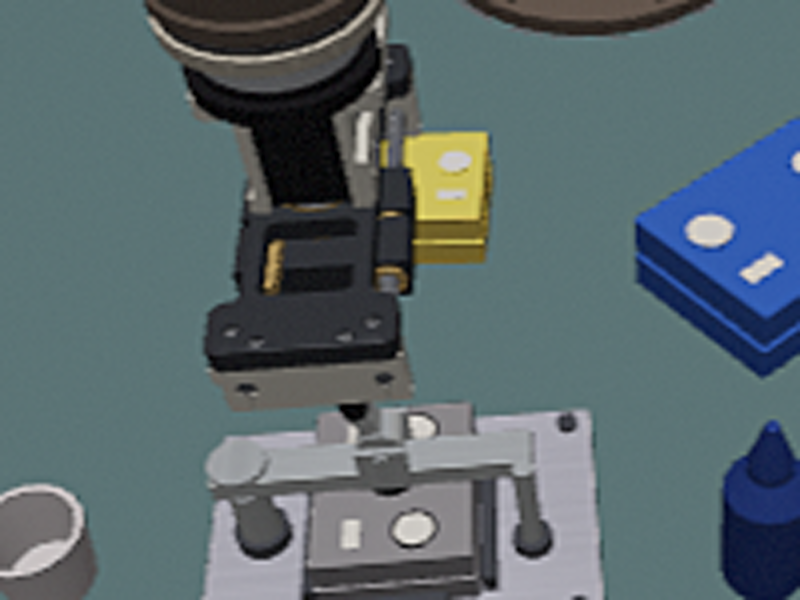

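No contact yet. I'll follow the lever's arc down.

```bash
python3 -m inch '-0.006 0 0.003 0 0; -0.013 0 0.005 0 0; -0.018 0 0.008 0 0; -0.023 0 0.01 0 0; -0.028 0 0.014 0 0'
python3 -m inch '-0.005 0 0.004 0 0; -0.009 0 0.008 0 0; -0.012 0 0.013 0 0; -0.015 0 0.018 0 0; -0.018 0 0.024 0 0'
python3 -m inch '-0.002 0 0.005 0 0; -0.0035 0 0.011 0 0; -0.0045 0 0.015 0 0; -0.0045 0 0.015 0 0'
```

```text
clock: 13.75
position: [0.5901, -0.0954, 0.3106]
ee_rot: [2.094, 2.342, 0.001]
force: [1.7, 3.0, 2.1]
width: 0.007
gripper_force: 1.9
clock: 14.25
position: [0.592, -0.1134, 0.2865]
ee_rot: [2.094, 2.342, -0.0]
force: [2.0, 2.5, 3.0]
width: 0.003
gripper_force: 1.8
clock: 14.65
position: [0.5924, -0.1175, 0.2715]
ee_rot: [-2.094, -2.342, -0.0]
force: [1.2, 1.4, 1.9]
width: 0.008
gripper_force: 0.9
```

```bash
python3 -m inch '0 0 0.001 0 0; 0 0 0.002 0 0; 0 0 0.002 0 0'
python3 -m inch '0 0 0.001 0 0; 0 0 0.002 0 0; 0 0 0.002 0 0'
```

```text
clock: 14.95
position: [0.5923, -0.1177, 0.271]
ee_rot: [-2.094, -2.342, -0.002]
force: [-3.9, 4.0, 18.7]
width: 0.007
gripper_force: 9.8
clock: 15.25
position: [0.5923, -0.1179, 0.2705]
ee_rot: [-2.094, -2.342, -0.004]
force: [-9.8, 7.0, 37.5]
width: 0.005
gripper_force: 18.6
```

The push met a hard end at a tip height of 0.093 m, where the level handle's top should be. I'm lifting straight off and checking.

```bash
python3 -m inch '0 0 -0.01 0 0; 0 0 -0.04 0 0; 0 0 -0.085 0 0; 0 0 -0.13 0 0; 0 0 -0.13 0 0'
python3 -m inch '0 -0.045 0 0 0; 0 -0.09 0 0 0; 0 -0.13 0 0 0; 0 -0.16 0 0 0; 0 -0.16 0 0 0'
python3 look.py 9 scene top; python3 -c "
import cv2
a=cv2.imread('pics/scene9.png')[130:280,160:360];cv2.imwrite('pics/s9c.png',cv2.resize(a,None,fx=4,fy=4,interpolation=cv2.INTER_CUBIC))"
```

```text
clock: 15.75
position: [0.593, -0.1194, 0.4029]
ee_rot: [2.091, 2.336, 0.005]
force: [0.0, -0.1, 0.0]
width: 0.006
gripper_force: 0.0
clock: 16.25
position: [0.4291, -0.1364, 0.3967]
ee_rot: [-2.094, -2.336, -0.0]
force: [-0.6, -0.1, 0.6]
width: 0.001
gripper_force: 0.0
[ 0.4291 -0.1364  0.3967] [-2.094 -2.336 -0.   ] 16.25 [-0.57 -0.12  0.56] 0.0007216870181207434
toolx [-0.109  0.994  0.003] tooly [ 0.994  0.109 -0.003]
scene strap_pivot 0.68 [208. 219.] [ 0.5947 -0.1462]
scene strap_end 0.82 [200. 290.] [ 0.5718 -0.0029]
scene cam_pivot 0.8 [202. 255.] [ 0.5922 -0.0689]
scene lever_tip 0.89 [202. 219.] [ 0.6441 -0.1163]
scene mask 0.97 [157. 356.] [0.3842 0.1433]
scene mask 0.83 [147. 262.] [ 0.3486 -0.1008]
scene mask 0.71 [322. 192.] [ 0.8112 -0.1641]
scene jig 0.76 [223. 259.] [ 0.5825 -0.0776]
top strap_pivot 0.97 [187. 421.] [ 0.5921 -0.148 ]
top strap_end 0.64 [193. 343.] [0.5765 0.0101]
top cam_pivot 0.71 [188. 383.] [ 0.5865 -0.0682]
top lever_tip 0.81 [186. 424.] [ 0.5877 -0.134 ]
top mask 0.97 [315. 389.] [ 0.328 -0.097]
top mask 0.95 [101. 278.] [0.7729 0.1495]
top mask 0.88 [192. 375.] [ 0.585 -0.063]
top jig 0.75 [191. 380.] [ 0.5884 -0.0752]
```

View pics/s9c.png

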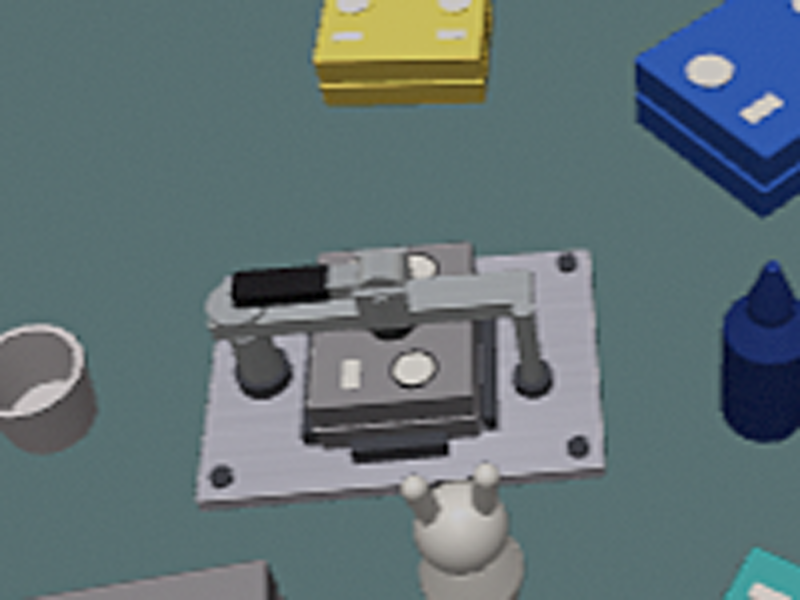

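The lever lies level along the strap (crop px 235–330, row 285) and the strap end is at the pin (530,290). Nothing else has moved, and the arm is clear, so I'm handing the job in.

```bash
python3 -c "
from cell import arm
print(arm.sign_off())"
```

```text
the job is handed in; nothing more can be done
None
```

The job is handed in: the strap is against its stop pin over the mask, the cam lever is fully down, and the arm is clear; in the last image the mask, bottle, cup and figure look unmoved, though the hand-in returned no verdict.

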